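# Drop the tube rotor into its rotator stand

### The arm

A 7-joint arm with a two-finger parallel gripper is mounted at the origin on the work surface. World frame = base frame: x ahead of the robot, y to its left, z up, the work surface at z = 0. Lengths are in m, angles in degrees, forces in N, time in s.
With the tool pointing down it reaches from about 0.375 to 0.925 m from the base axis. Payload 3.1 kg.
Tool frame: the origin (TCP) lies on the centre line of the jaws, within the pads' length; the fingertips stand 25 mm ahead of it and the grasp point (between the pads) lies 6 mm ahead of it; z points along the fingers, y is the direction in which the jaws open and shut (so a half turn about z gives the same grasp; the last joint's range is limited). The gripper opens to 85 mm and grips with 20 to 120 N. Pads are 22 mm wide; open, the fingers measure 114 mm over their backs; the gripper's body (76 mm by 85 mm) begins 54 mm behind the grasp point. The pads swing forward as they close: fully open they stand 13 mm farther back than shut.
Start: joints at [69.74, 21.939, 2.515, 91.553, -1.026, 66.532, -2.859], TCP at [0.164, -0.629, 0.224] pointing down, gripper open.
Joint ranges: [-149.38, 149.38], [-23.57, 123.04], [-84.95, 90], [0, 143.3], [-89.99, 269.99], [3.08, 112.72], [-163.45, 163.45]. Speed limits (degrees/s): [159.86, 159.86, 180, 180, 180, 180, 180].

### API

Orientations are given as [roll, pitch, yaw] about the fixed x, y, z axes, in that order (R = Rz(yaw) Ry(pitch) Rx(roll)).
In Python, from workcell import env gives the robot as it stands.
- The arm moves only by the tool carry_out, never from a script. Its argument "steps" is a list of rows, each an object with "claw": the finger opening in cm, from 0 to 8.54; "offset": the shift along the world's x, y, z in cm, a list of three; "delta_rot": the turn, a rotation vector about the world's x, y, z in degrees, a list of three. In form: [{"claw": claw, "offset": [dx, dy, dz], "delta_rot": [ax, ay, az]}, ...]. A call has 1 to 10 rows; each row shifts and turns the commanded pose from where the row before left it; what a row does not reach is not made up. A row lasts 1/10 s, in which the tool goes at most 50 mm and 8.59 degrees, less where a joint would pass 70% of its speed; a pose out of reach is approached as far as the arm can. A call is refused whole if a number of a shift passes 5 or a number of a turn 8.59, either way. A call with a gripper value outside its range is refused whole. The fingers move at their own pace and stop on an object; the grip force is fixed at half the most. Time passes only in rows, so rows that do not move let the fingers close. It gives the time, the measured TCP pose, the force and the opening at its end, in the units of the state.
- env.get_state(): the state, without advancing time (a new reading comes with each control period).
- env.read_camera(name): name is "scene" or "side" or "wrist"; returns a dict with "img" (420x560x3 uint8, red, green, blue), "depth" (420x560 float32, m along the optical axis (not along the pixel's ray), 0 where there is no reading), "fovy" (degrees; the focal length in pixels is half the picture's height over the tangent of half this angle, whatever the lens; pixels are square), "cx", "cy" (the principal point, pixels), "cam_to_world" (4x4, takes a point from camera to world coordinates); the wrist camera has in their place "hand_eye" (4x4, takes a point from camera to tool coordinates, whose origin is the TCP and whose axes are the flange's). Camera axes: x right, y down, z forward; pixel columns grow to the right and rows downward; lengths in m; the calibration is good to about 2 mm. A picture is of the moment at which its call begins: read the wrist's pose just before it.
- env.finish_job(): hands the job in, once; it reports no verdict.
The state is a dict: "time": time; "joint_pos": joint angles; "qvel": joint speeds; "tau": joint torques, N m; "tcp_pos": TCP position; "orientation": TCP orientation; "force": force on the tool from outside, world axes, zero at the start; "ft_torque": the same for the moment, N m; "grip_width": finger opening in m.
Only numpy, scipy, OpenCV 4.12 (cv2) and the standard library are available. Lean on these libraries where they do the work, as an engineer would, in place of code of your own. Each camera call takes 0.05 s, during which the arm holds its last target. There are 200 camera calls.

### The job

Lift the tube rotor out of its blue parking rest and lower its axle level into the two open slots of the rotator stand, pressing it gently down past the dragging spring shoes until both axle ends sit firmly on the bottom of their slots, and only then let go. Never press the rotor hard against the stand or drop it, and leave the well plates and the bottle where they are.

Things in the scene. Friction and masses are not known exactly. Their poses are not given: they have to be found in the camera images.
- rotor_center (a point): centre of the tube rotor (loose, about 0.35 kg, balanced, same both ways round), on its axle line; y runs along the axle, spin about y is of no matter. Steel axle 10 mm in diameter, 136 mm long; orange grip hub in the middle, 20 mm in diameter, 76 mm long, to be pinched across from above at mid-length between the white discs, which are 60 mm in diameter
- rotor_end_a (a point): point on the rotor's axle 58 mm to +y of its centre, where this end rests in a slot. Each 6 mm thick white disc has its mid-plane 41 mm from the centre, with short tubes reaching inward to 27 mm from the centre; outside it is a collar 18 mm in diameter, outer face 49.5 mm from the centre
- rotor_end_b (a point): point on the rotor's axle 58 mm to -y of its centre, where the other end rests in a slot
- stand_mid (a point): point midway between the two slots of the fixed rotator stand, level with the tops of its aluminium uprights, 92 mm above the bench. z up; y runs from slot to slot, the axle must lie along it. Uprights 12 mm thick, 60 mm wide along x, centred at y = +58 and -58 mm, inner faces 52 mm from the middle (2.5 mm play each way for the rotor)
- slot_l (a point): centre of the mouth of the slot at y = +58 mm, level with the upright's top; both slots are alike: open at the top, 22 mm wide along x, narrowing over the first 8 mm of depth to 12 mm, then straight. The height of the flat seats at the bottom is not known (alike on both sides): the seated axle line lies 26 to 45 mm below this point, so feel for it: there the force rises steeply
- slot_r (a point): centre of the mouth of the slot at y = -58 mm. In each slot a sprung brass shoe on the +x side, met 10 to 18 mm below the mouth, squeezes the axle and drags on it all the way down: both ends together take about 2 to 9 N of push beyond the rotor's weight, and a rotor let go half-way stays there. Press it on to the seats with only some 4 to 8 N more; no seat may take over 15 N, no upright over 30 N
- stand: the whole stand; origin on the bench straight below stand_mid, same axes. Grey base 10 mm thick, 110 mm wide, from y = -85 to +175 mm; white drive housing 80 mm high from y = +82 to +162 mm, x within 45 mm
- rest: blue parking rest (fixed): origin on the bench at its centre; base 90 by 150 mm, 10 mm thick, with two 12 mm thick, 50 mm wide uprights at y = +58 and -58 mm; the rotor's axle lies along its y in open notches 16 mm wide and 8 mm deep, the axle line 55 mm above the bench
- plate_a: lidded well plate with black foot, 86 by 128 by 18 mm, origin at the centre of its underside; leave alone
- plate_b: lidded well plate with grey foot, 86 by 128 by 18 mm, origin at the centre of its underside; leave alone
- reagent: amber bottle with blue cap, 60 mm in diameter, 110 mm high, origin at the centre of its underside; leave alone
Mind the look-alikes: they are no part of the job. Several things look just like the rest: the one meant starts farthest from the robot's base.

How it is judged:
By the outcome, as a careful person would: the job done as asked, in the order asked, and still so for the second after the job is handed in, with the robot touching nothing.
It also fails if it takes over 64 s, if anything falls off the work surface, if the arm or the gripper's body presses on something with over 40 N, if the wrist force passes 120 N, or if a joint passes its speed limit or range.

## Working session

There is one attempt and no reset: what is moved stays moved. The work goes in short steps, Python scripts to look and compute and a tool call to move; the robot and the scene stay as the last step left them, time stands still between calls to the robot, and variables do not carry over. Pictures are saved under pics/ and viewed, about 8 in all and at most 12, crops included, and the job is handed in when it is done.

Besides the shell and the picture viewer there is one more tool, called after ">>>" as name(argument=value, ...) on one line, values as JSON. carry_out: Moves the arm, as the interface text tells. Its arguments: {"type":"object","properties":{"steps":{"type":"array","items":{"type":"object","properties":{"claw":{"type":"number"},"offset":{"type":"array","items":{"type":"number"}},"delta_rot":{"type":"array","items":{"type":"number"}}}}}},"required":["steps"]}

```bash
mkdir -p pics
cat > h.py <<'E'
import numpy as np, cv2
from workcell import env
from scipy.spatial.transform import Rotation as R
def cam(n):
    s=env.get_state(); c=env.read_camera(n)
    if 'hand_eye' in c:
        T=np.eye(4);T[:3,:3]=R.from_euler('xyz',s['orientation'],degrees=True).as_matrix();T[:3,3]=s['tcp_pos']
        c['T']=T@c['hand_eye']
    else: c['T']=np.array(c['cam_to_world'])
    c['f']=c['img'].shape[0]/2/np.tan(np.radians(c['fovy'])/2)
    return c
def ray(c,u,v):
    d=np.array([(u-c['cx'])/c['f'],(v-c['cy'])/c['f'],1.]); return c['T'][:3,3],c['T'][:3,:3]@d
def onz(c,u,v,z):
    o,d=ray(c,u,v); return o+d*(z-o[2])/d[2]
def cloud(c):
    v,u=np.mgrid[:420,:560]; z=c['depth']
    P=np.stack([(u-c['cx'])/c['f']*z,(v-c['cy'])/c['f']*z,z],-1)
    W=P@c['T'][:3,:3].T+c['T'][:3,3]; W[z<=0]=np.nan; return W
def save(n,im): cv2.imwrite('pics/'+n+'.png',im[:,:,::-1])
E
python3 - <<'E'
from h import *
print(env.get_state())
for n in['scene','side','wrist']:
    c=cam(n); save(n+'0',c['img']); np.savez(n+'0.npz',img=c['img'],W=cloud(c)); print(n,c['f'],c['T'].round(3).tolist())
E
python3 -c "
import cv2,numpy as np
"
```

```text
{'time': 0.0, 'joint_pos': array([69.73952783, 21.99345318,  2.51066785, 91.64809344, -1.02469983,
       66.5308276 , -2.85720181]), 'qvel': array([-0.01937719, -0.03908561, -0.02192491, -0.02104235, -0.04743013,
        0.03772223,  0.08879976]), 'tau': array([-1.71476870e-05, -4.33457386e+01,  1.02481149e+00, -2.49513853e+01,
        1.04932731e-02,  1.12686830e-02,  3.26919569e-06]), 'tcp_pos': array([ 0.16422767, -0.62792808,  0.222178  ]), 'orientation': array([-1.79850342e+02,  8.60666750e-03,  1.46645260e+01]), 'force': array([0.11889398, 0.2621615 , 1.1352423 ]), 'ft_torque': array([ 0.02414765, -0.0042306 , -0.04014861]), 'grip_width': 0.08571221413045435}
scene 538.276448424682 [[0.792, 0.35, -0.5, 1.101], [0.61, -0.477, 0.632, -0.678], [-0.017, -0.806, -0.592, 0.723], [0.0, 0.0, 0.0, 1.0]]
side 378.8904086554441 [[0.639, -0.586, 0.499, 0.233], [-0.769, -0.471, 0.431, -0.286], [-0.018, -0.659, -0.752, 0.567], [0.0, 0.0, 0.0, 1.0]]
wrist 354.3749473057124 [[0.253, -0.93, -0.265, 0.231], [-0.967, -0.244, -0.067, -0.611], [-0.002, 0.274, -0.962, 0.373], [0.0, 0.0, 0.0, 1.0]]
```

View pics/scene0.png

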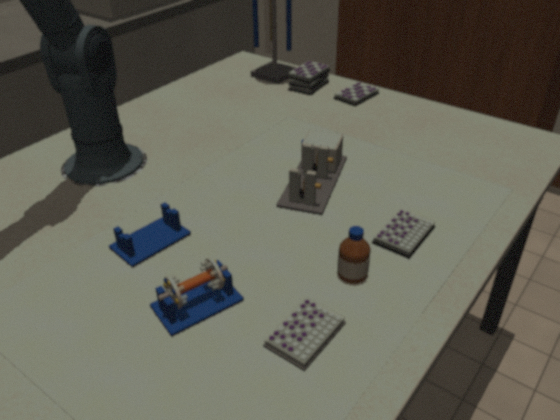

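View pics/side0.png

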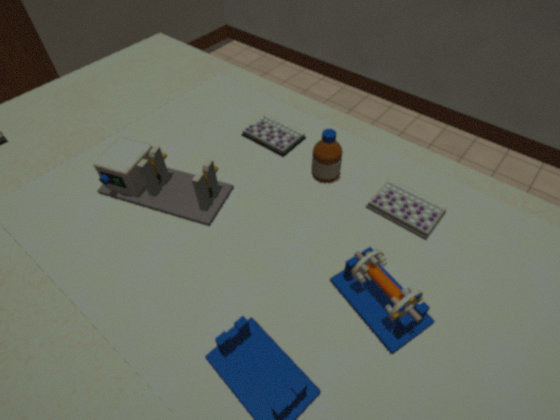

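The scene view shows the orange-hubbed rotor in a blue rest at (197,292), an empty look-alike rest at (150,238) and the stand at (315,178). The side view shows the rotor at (386,285), the empty rest at (262,370) and the stand at (165,180). The bottle and plates are well apart from these. Next I'll measure from the masks and depth.

Run:
```python
from h import *
for n in['scene','side']:
    d=np.load(n+'0.npz'); im=d['img'];W=d['W']; hsv=cv2.cvtColor(im,cv2.COLOR_RGB2HSV)
    H,S,V=[hsv[...,i].astype(int) for i in range(3)]
    box=(W[...,0]>-.2)&(W[...,0]<1)&(W[...,1]>-.9)&(W[...,1]<.4)
    print(n,'bench z',np.nanmedian(W[box][:,2]))
    org=((H<14)&(S>160)&(V>90)&box&(W[...,2]>.02)).astype(np.uint8)
    blue=((H>100)&(H<130)&(S>150)&box).astype(np.uint8)
    for nm,m in(('org',org),('blue',blue)):
        k,l,st,ce=cv2.connectedComponentsWithStats(m)
        for i in range(1,k):
            if st[i,4]<60: continue
            P=W[l==i]; print(nm,st[i].tolist(),'med',np.median(P,0).round(3),'zmax',P[:,2].max().round(3), 'dist',np.hypot(*np.median(P,0)[:2]).round(3))
            if nm=='blue':
                Q=P[(P[:,2]>.003)&(P[:,2]<.018)][:,:2]
                if len(Q)>30: print('   base rect',cv2.minAreaRect((Q*1000).astype(np.float32)))
            else:
                c=P.mean(0);u,s,v=np.linalg.svd(P-c); print('   axis',v[0].round(3),np.degrees(np.arctan2(v[0][1],v[0][0])),'ext',np.ptp((P-c)@v[0]))
    # stand: points above bench z 5..15 & tops
    g=box&(S<60)&(W[...,2]>.006)&(W[...,2]<.2)
    k,l,st,ce=cv2.connectedComponentsWithStats(g.astype(np.uint8))
    for i in range(1,k):
        if st[i,4]<150: continue
        P=W[l==i]; print('low-sat',st[i].tolist(),np.median(P,0).round(3),P.min(0).round(3),P.max(0).round(3))
        for a,b in((.006,.015),(.074,.086),(.088,.098)):
            Q=P[(P[:,2]>a)&(P[:,2]<b)][:,:2]
            if len(Q)>20: print('   z',a,b,len(Q),cv2.minAreaRect((Q*1000).astype(np.float32)))
sc=cv2.imread('pics/scene0.png'); a=cv2.resize(sc[215:335,100:260],(640,480),interpolation=3); b=cv2.imread('pics/side0.png')[120:240,80:240]
cv2.imwrite('pics/crop1.png',a)
```

```text
scene bench z -0.0011856846159716272
org [183, 272, 28, 17, 180] med [ 0.558 -0.218  0.061] zmax 0.065 dist 0.599
   axis [-0.297 -0.955  0.008] -107.28652030917672 ext 0.05127631867639283
blue [111, 205, 77, 60, 1744] med [ 0.356 -0.15   0.009] zmax 0.059 dist 0.386
   base rect ((348.3710021972656, -149.22271728515625), (144.86471557617188, 86.74082946777344), 83.06327056884766)
blue [350, 228, 12, 11, 91] med [0.742 0.015 0.108] zmax 0.111 dist 0.742
blue [152, 271, 90, 63, 1844] med [ 0.568 -0.23   0.008] zmax 0.059 dist 0.612
   base rect ((555.885986328125, -220.81295776367188), (145.23033142089844, 84.86293029785156), 71.67861938476562)
low-sat [62, 89, 80, 94, 4207] [ 0.051 -0.037  0.077] [-0.088 -0.1    0.006] [0.105 0.097 0.2  ]
   z 0.006 0.015 945 ((20.29147720336914, -10.892601013183594), (196.24343872070312, 174.7073211669922), 62.04441833496094)
   z 0.074 0.086 170 ((35.589962005615234, -22.07056427001953), (119.91996002197266, 53.9192008972168), 56.167755126953125)
   z 0.088 0.098 200 ((31.09329605102539, -16.860801696777344), (124.72444915771484, 68.22666931152344)
[... 2918 characters left out ...]
71875), 19.326976776123047)
low-sat [368, 180, 78, 59, 2220] [ 0.743 -0.162  0.018] [ 0.707 -0.222  0.006] [ 0.793 -0.096  0.022]
   z 0.006 0.015 249 ((744.781005859375, -159.41241455078125), (79.35269927978516, 126.09321594238281), 3.141167163848877)
low-sat [351, 250, 36, 33, 544] [ 0.556 -0.179  0.071] [ 0.531 -0.2    0.009] [ 0.587 -0.152  0.086]
   z 0.074 0.086 221 ((558.7137451171875, -182.06423950195312), (19.226016998291016, 46.80751419067383), 72.52998352050781)
low-sat [385, 285, 38, 38, 560] [ 0.531 -0.256  0.068] [ 0.507 -0.284  0.008] [ 0.563 -0.23   0.087]
   z 0.074 0.086 218 ((537.8145141601562, -251.40994262695312), (17.04949378967285, 44.42914581298828), 72.8367691040039)
```

View pics/crop1.png

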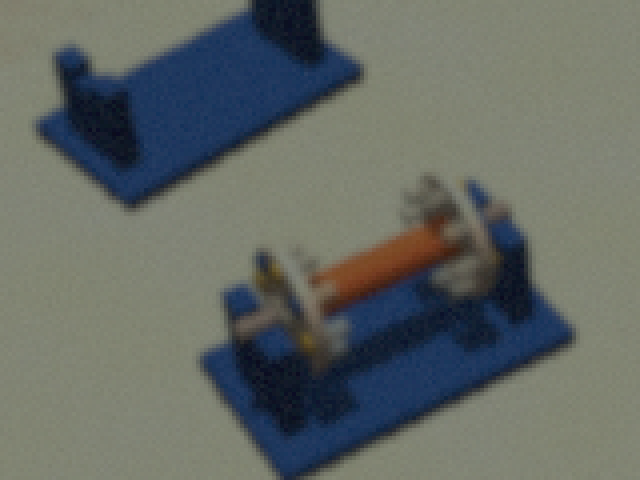

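View pics/wrist0.png

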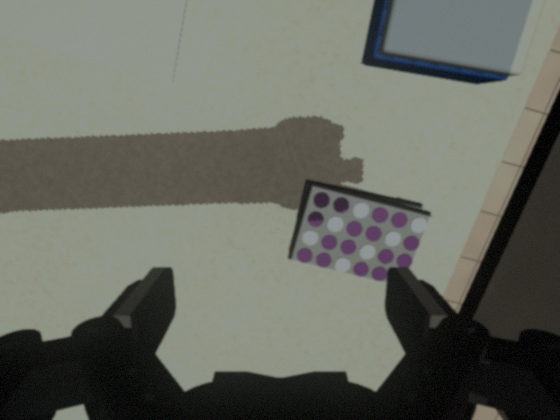

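The crop confirms that the rotor sits in the rest farther from the base (0.59 m, against 0.38 m for the empty one). The rotor centre is about (0.552,-0.218), with the axle heading 72°. The stand middle is about (0.506,0.205), heading 109°. Moving above the rotor now.

>>> carry_out(steps=[{"claw": 8.5, "offset": [2.4, 2.55, 0], "delta_rot": [0, 0, 3.6]}, {"claw": 8.5, "offset": [2.4, 2.55, 0], "delta_rot": [0, 0, 3.6]}, {"claw": 8.5, "offset": [2.4, 2.55, 0], "delta_rot": [0, 0, 3.6]}, {"claw": 8.5, "offset": [2.4, 2.55, 0], "delta_rot": [0, 0, 3.6]}, {"claw": 8.5, "offset": [2.4, 2.55, 0], "delta_rot": [0, 0, 3.6]}, {"claw": 8.5, "offset": [2.4, 2.55, 0], "delta_rot": [0, 0, 3.6]}, {"claw": 8.5, "offset": [2.4, 2.55, 0], "delta_rot": [0, 0, 3.6]}, {"claw": 8.5, "offset": [2.4, 2.55, 0], "delta_rot": [0, 0, 3.6]}])

```text
time: 0.95
tcp_pos: [0.357, -0.4235, 0.2233]
orientation: [-180.0, 0.0, 43.6]
force: [1.7, -0.1, 0.5]
grip_width: 0.085
```

>>> carry_out(steps=[{"claw": 8.5, "offset": [2.4, 2.55, 0], "delta_rot": [0, 0, 3.6]}, {"claw": 8.5, "offset": [2.4, 2.55, 0], "delta_rot": [0, 0, 3.6]}, {"claw": 8.5, "offset": [2.4, 2.55, 0], "delta_rot": [0, 0, 3.6]}, {"claw": 8.5, "offset": [2.4, 2.55, 0], "delta_rot": [0, 0, 3.6]}, {"claw": 8.5, "offset": [2.4, 2.55, 0], "delta_rot": [0, 0, 3.6]}, {"claw": 8.5, "offset": [2.4, 2.55, 0], "delta_rot": [0, 0, 3.6]}, {"claw": 8.5, "offset": [2.4, 2.55, 0], "delta_rot": [0, 0, 3.6]}, {"claw": 8.5, "offset": [2.0, 2.55, 0], "delta_rot": [0, 0, 3.6]}, {"claw": 8.5, "offset": [0, 0, 0], "delta_rot": [0, 0, 0]}, {"claw": 8.5, "offset": [0, 0, 0], "delta_rot": [0, 0, 0]}])

```text
time: 1.95
tcp_pos: [0.5446, -0.2198, 0.2231]
orientation: [-179.9, 0.0, 72.4]
force: [-1.0, -0.1, 0.7]
grip_width: 0.0847
```

```bash
cat > rot.py <<'E'
from h import *
import sys
c=cam('wrist'); im=c['img']; save(sys.argv[1],im); W=cloud(c)
s=env.get_state(); print(s['time'],s['tcp_pos'].round(4),s['orientation'].round(2),s['force'].round(2))
hsv=cv2.cvtColor(im,cv2.COLOR_RGB2HSV).astype(int)
m=((hsv[...,0]<14)&(hsv[...,1]>150)&(hsv[...,2]>70)).astype(np.uint8)
k,l,st,ce=cv2.connectedComponentsWithStats(m); i=1+st[1:,4].argmax(); print(st[i])
cnt=cv2.findContours((l==i).astype(np.uint8),0,2)[0][0]
r=cv2.minAreaRect(cnt); b=cv2.boxPoints(r); print('px',r)
P=W[l==i]; P=P[~np.isnan(P[:,0])]; print('depth top z',np.percentile(P[:,2],[50,95]).round(4))
Q=np.array([onz(c,*p,.055) for p in b]); Q=Q[:,:2]
e=[np.linalg.norm(Q[0]-Q[1]),np.linalg.norm(Q[1]-Q[2])]
d=(Q[1]-Q[0]+Q[2]-Q[3]) if e[0]>e[1] else (Q[2]-Q[1]+Q[3]-Q[0])
print('centre',Q.mean(0).round(4),'sizes',np.round(e,4),'axle yaw',np.degrees(np.arctan2(d[1],d[0]))%180)
E
python3 rot.py wrist1
```

```text
2.0 [ 0.5438 -0.2215  0.2231] [-1.7993e+02  5.0000e-02  7.2220e+01] [-0.58 -0.46  0.24]
[ 275  149   20   78 1190]
px ((284.5, 187.5), (77.0, 19.0), 90.0)
depth top z [0.0643 0.0661]
centre [ 0.5481 -0.2215] sizes [0.0169 0.0723] axle yaw 72.59980233864428
```

View pics/wrist1.png

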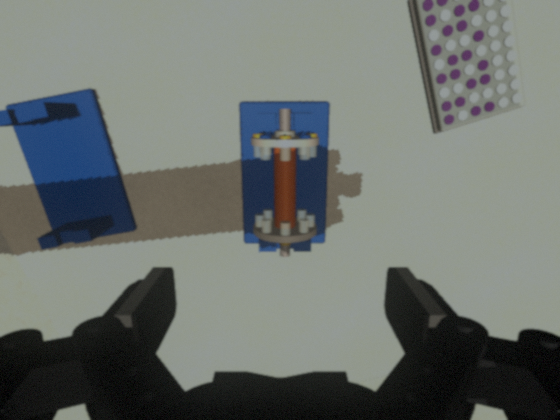

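The wrist view shows the rotor upright in the picture. The hub is at (285,187), and the axle ends are at about (285,108) and (285,256). I'll work out the centre from the axle ends.

Run:
```python
from h import *
c=cam('wrist'); s=env.get_state()
a,b=onz(c,285.5,107.5,.055),onz(c,285,256.5,.055)
print(a,b,(a+b)/2,np.linalg.norm(a-b),np.degrees(np.arctan2(*(a-b)[1::-1])))
T=R.from_euler('xyz',s['orientation'],degrees=True).as_matrix()
print('tcp',s['tcp_pos'],'in tool',T.T@((a+b)/2-s['tcp_pos']))
g=cv2.cvtColor(c['img'],cv2.COLOR_RGB2HSV); print(g[100:116:2,285].tolist(),g[248:264:2,285].tolist())
```

```text
[ 0.56962591 -0.15524049  0.055     ] [ 0.52731334 -0.28768932  0.055     ] [ 0.54846963 -0.22146491  0.055     ] 0.1390433257198027 72.28321339347646
tcp [ 0.54334259 -0.22247843  0.22311336] in tool [0.00274115 0.00475937 0.16810487]
[[109, 129, 111], [108, 152, 129], [108, 141, 132], [111, 39, 124], [16, 28, 136], [17, 30, 138], [17, 30, 137], [17, 30, 138]] [[20, 28, 81], [17, 27, 85], [18, 32, 118], [21, 24, 136], [45, 14, 149], [51, 17, 153], [48, 17, 153], [50, 15, 152]]
```

>>> carry_out(steps=[{"claw": 8.5, "offset": [0.3, 0, -2], "delta_rot": [0, 0, 0]}, {"claw": 8.5, "offset": [0.2, 0.1, -2], "delta_rot": [0, 0, 0]}, {"claw": 8.5, "offset": [0, 0, -2], "delta_rot": [0, 0, 0]}, {"claw": 8.5, "offset": [0, 0, -2], "delta_rot": [0, 0, 0]}, {"claw": 8.5, "offset": [0, 0, -2], "delta_rot": [0, 0, 0]}, {"claw": 8.5, "offset": [0, 0, -2], "delta_rot": [0, 0, 0]}, {"claw": 8.5, "offset": [0, 0, -2], "delta_rot": [0, 0, 0]}, {"claw": 8.5, "offset": [0, 0, -1.2], "delta_rot": [0, 0, 0]}, {"claw": 8.5, "offset": [0, 0, -1], "delta_rot": [0, 0, 0]}, {"claw": 8.5, "offset": [0, 0, 0], "delta_rot": [0, 0, 0]}])

```text
time: 3.05
tcp_pos: [0.548, -0.2204, 0.0602]
orientation: [-179.8, 0.0, 72.2]
force: [0.4, 0.5, 0.2]
grip_width: 0.0848
```

>>> carry_out(steps=[{"claw": 5, "offset": [0, 0, 0], "delta_rot": [0, 0, 0]}, {"claw": 4, "offset": [0, 0, 0], "delta_rot": [0, 0, 0]}, {"claw": 3, "offset": [0, 0, 0], "delta_rot": [0, 0, 0]}, {"claw": 2.6, "offset": [0, 0, 0], "delta_rot": [0, 0, 0]}, {"claw": 2.6, "offset": [0, 0, 0], "delta_rot": [0, 0, 0]}, {"claw": 2.6, "offset": [0, 0, 0], "delta_rot": [0, 0, 0]}])

```text
time: 3.65
tcp_pos: [0.5496, -0.2199, 0.0618]
orientation: [180.0, 0.0, 72.3]
force: [0.5, -0.7, 0.5]
grip_width: 0.0261
```

```bash
python3 rot.py wrist2; python3 -c "
from h import *
print(env.get_state()['grip_width'],env.get_state()['force'])"
```

```text
3.7 [ 0.5495 -0.2198  0.0617] [179.99   0.    72.26] [-0.76  0.66 -0.04]
[ 259  196   40  141 4699]
px ((278.5, 266.0), (140.0, 39.0), 90.0)
depth top z [0.0641 0.066 ]
centre [ 0.5471 -0.225 ] sizes [0.0178 0.074 ] axle yaw 72.2149939809279
0.026122695962542637 [-0.75850493  0.65702615 -0.0377892 ]
```

View pics/wrist2.png

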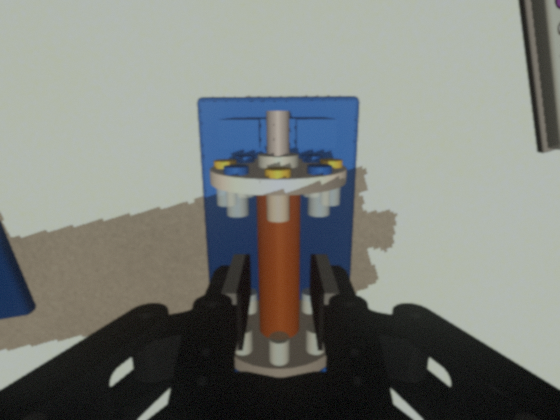

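Run:
```python
from h import *
c=cam('wrist'); s=env.get_state()
T=R.from_euler('xyz',s['orientation'],degrees=True).as_matrix()
for nm,u,v,z,y in(('axle end',278,110,.056,68),('hub low end top',279,336.5,.0645,-38),('collar outer top',278,156,.063,49.5)):
    p=T.T@(onz(c,u,v,z)-s['tcp_pos']); print(nm,p*1000,'centre at tool x',p[0]*1000-y)
print((T.T@(c['T'][:3,3]-s['tcp_pos'])))
```

```text
axle end [69.19950802 -0.90571987  5.61252115] centre at tool x 1.1995080214132088
hub low end top [-36.08929851  -0.49942942  -2.8869314 ] centre at tool x 1.9107014871501917
collar outer top [50.59837143 -0.88845914 -1.38738091] centre at tool x 1.0983714317076974
[ 6.93151801e-02 -2.73825988e-05 -1.50942989e-01]
```

The centre sits about 1 mm toward +axle from the jaws. I'll shift by that, close and lift.

>>> carry_out(steps=[{"claw": 2.6, "offset": [0.03, 0.1, 0], "delta_rot": [0, 0, 0]}, {"claw": 2.2, "offset": [0, 0, 0], "delta_rot": [0, 0, 0]}, {"claw": 1.5, "offset": [0, 0, 0], "delta_rot": [0, 0, 0]}, {"claw": 1, "offset": [0, 0, 0], "delta_rot": [0, 0, 0]}, {"claw": 1, "offset": [0, 0, 0], "delta_rot": [0, 0, 0]}, {"claw": 1, "offset": [0, 0, 0], "delta_rot": [0, 0, 0]}, {"claw": 1, "offset": [0, 0, 0], "delta_rot": [0, 0, 0]}])

```text
time: 4.45
tcp_pos: [0.5498, -0.2188, 0.0616]
orientation: [-180.0, -0.0, 72.3]
force: [-0.2, -0.1, -0.0]
grip_width: 0.0102
```

>>> carry_out(steps=[{"claw": 1, "offset": [0, 0, 0.5], "delta_rot": [0, 0, 0]}, {"claw": 1, "offset": [0, 0, 1], "delta_rot": [0, 0, 0]}, {"claw": 1, "offset": [0, 0, 2], "delta_rot": [0, 0, 0]}, {"claw": 1, "offset": [0, 0, 2], "delta_rot": [0, 0, 0]}, {"claw": 1, "offset": [0, 0, 2], "delta_rot": [0, 0, 0]}, {"claw": 1, "offset": [0, 0, 2], "delta_rot": [0, 0, 0]}, {"claw": 1, "offset": [0, 0, 2], "delta_rot": [0, 0, 0]}, {"claw": 1, "offset": [0, 0, 2], "delta_rot": [0, 0, 0]}, {"claw": 1, "offset": [0, 0, 0.5], "delta_rot": [0, 0, 0]}, {"claw": 1, "offset": [0, 0, 0], "delta_rot": [0, 0, 0]}])

```text
time: 5.45
tcp_pos: [0.5507, -0.2191, 0.2032]
orientation: [179.8, 0.0, 72.3]
force: [0.3, -0.4, -0.5]
grip_width: 0.01
```

The jaws closed to 10 mm with no weight on the wrist, so the grasp missed. Looking.

```bash
python3 rot.py wrist3
python3 - <<'E'
from h import *
a=cam('side')['img']; save('side3',cv2.resize(a[170:350,290:490],(800,720),interpolation=cv2.INTER_CUBIC)[:600])
w=cam('wrist')['img']; s=cam('side')['img']
m=np.hstack([cv2.resize(w,(400,300)),cv2.resize(s[190:340,310:460],(300,300))]); save('both3',m)
E
```

```text
5.5 [ 0.5498 -0.2188  0.2018] [1.7996e+02 1.0000e-02 7.2260e+01] [-1.26 -0.62 -1.47]
[ 267  155   22   82 1364]
px ((277.53363037109375, 195.4860382080078), (81.24934387207031, 20.079248428344727), 89.22578430175781)
depth top z [0.0642 0.0662]
centre [ 0.5479 -0.2219] sizes [0.0169 0.0724] axle yaw 72.92043461728963
```

View pics/both3.png

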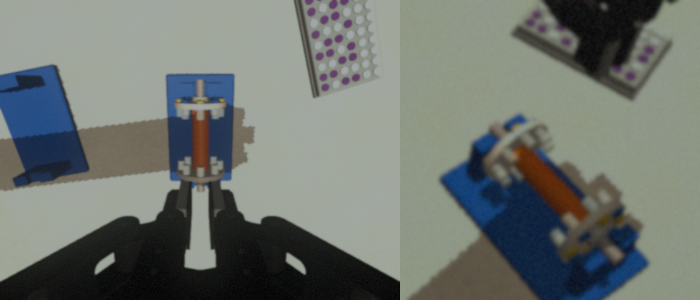

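Run:
```python
from h import *
c=cam('wrist'); s=env.get_state(); W=cloud(c); save('wrist4',c['img'])
T=R.from_euler('xyz',s['orientation'],degrees=True).as_matrix()
L=(W-s['tcp_pos'])@T*1000
for r in range(245,330,8):
    print(r,[(u,L[r,u].round(0).tolist(),int(c['img'][r,u].sum())) for u in range(240,320,10)])
print(s['grip_width'])
save('w4c',cv2.resize(c['img'][150:400,160:400],(720,600)[:2]))
```

```text
245 [(240, [-64.0, -41.0, 189.0], 269), (250, [nan, nan, nan], 240), (260, [-39.0, -17.0, 124.0], 296), (270, [-38.0, -8.0, 123.0], 188), (280, [-36.0, -0.0, 116.0], 407), (290, [-38.0, 8.0, 123.0], 189), (300, [-38.0, 16.0, 122.0], 282), (310, [-40.0, 25.0, 127.0], 265)]
253 [(240, [-73.0, -42.0, 190.0], 400), (250, [-73.0, -31.0, 190.0], 373), (260, [-44.0, -17.0, 120.0], 213), (270, [-43.0, -8.0, 116.0], 295), (280, [-42.0, -0.0, 114.0], 329), (290, [-42.0, 8.0, 115.0], 317), (300, [-44.0, 16.0, 119.0], 242), (310, [-73.0, 31.0, 190.0], 343)]
261 [(240, [-86.0, -43.0, 199.0], 480), (250, [-87.0, -32.0, 199.0], 443), (260, [12.0, -8.0, -21.0], 157), (270, [-61.0, -9.0, 142.0], 271), (280, [-60.0, -0.0, 139.0], 388), (290, [-61.0, 9.0, 142.0], 352), (300, [11.0, 8.0, -19.0], 160), (310, [-86.0, 32.0, 198.0], 432)]
269 [(240, [7.0, -16.0, -19.0], 111), (250, [11.0, -11.0, -28.0], 149), (260, [11.0, -8.0, -27.0], 151), (270, [-95.0, -11.0, 198.0], 460), (280, [-68.0, -0.0, 140.0], 421), (290, [-96.0, 11.0, 198.0], 451), (300, [11.0, 7.0, -28.0], 149), (310, [11.0, 11.0, -28.0], 140)]

[... 1224 characters left out ...]
99.0], 472), (280, [-144.0, -0.0, 199.0], 483), (290, [-144.0, 11.0, 198.0], 472), (300, [7.0, 6.0, -49.0], 90), (310, [12.0, 9.0, -57.0], 92)]
317 [(240, [12.0, -12.0, -62.0], 79), (250, [12.0, -9.0, -62.0], 87), (260, [2.0, -7.0, -46.0], 94), (270, [-155.0, -11.0, 200.0], 476), (280, [-155.0, -0.0, 200.0], 477), (290, [-154.0, 11.0, 199.0], 477), (300, [5.0, 6.0, -50.0], 90), (310, [12.0, 9.0, -61.0], 91)]
325 [(240, [12.0, -11.0, -66.0], 85), (250, [12.0, -8.0, -66.0], 74), (260, [-1.0, -7.0, -47.0], 91), (270, [-164.0, -11.0, 199.0], 481), (280, [-164.0, -0.0, 198.0], 475), (290, [-164.0, 11.0, 198.0], 475), (300, [3.0, 6.0, -51.0], 76), (310, [12.0, 8.0, -66.0], 87)]
0.00961243503300429
```

View pics/w4c.png

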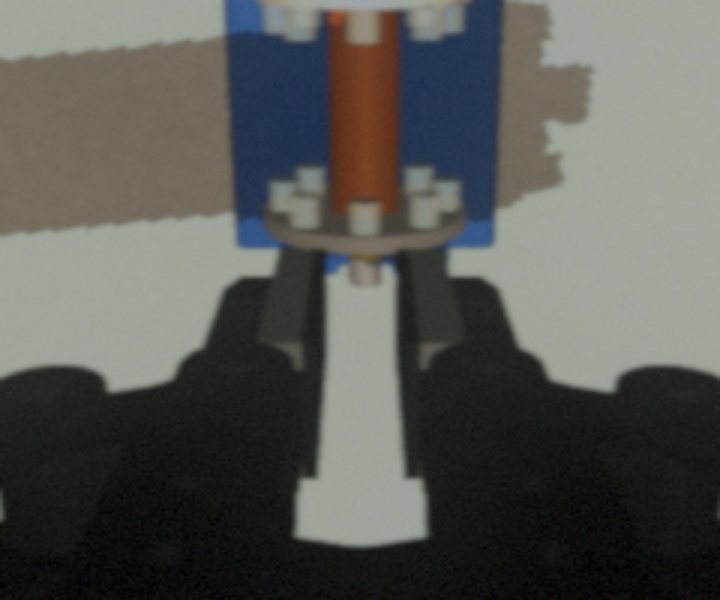

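Run:
```python
from h import *
s=env.get_state(); T=R.from_euler('xyz',s['orientation'],degrees=True).as_matrix()
for n in('scene','side'):
    c=cam(n);W=cloud(c); L=(W-s['tcp_pos'])@T*1000
    m=(np.abs(L[...,0])<30)&(np.abs(L[...,1])<40)&(L[...,2]<80)&(L[...,2]>-100)
    P=L[m]; print(n,m.sum(),np.percentile(P[:,2],[90,97,99,100]).round(1) if m.sum() else '')
    for a in range(-100,60,10):
        q=P[(P[:,2]>=a)&(P[:,2]<a+10)]
        if len(q): print(a,len(q),q.min(0).round(),q.max(0).round())
    print('expected px of TCP', end=' ')
    for z in(0,.025,-.021):
        p=np.linalg.inv(c['T'])@np.r_[T@[0,0,z]+s['tcp_pos'],1]; print((p[:2]/p[2]*c['f']+[c['cx'],c['cy']]).round(),end=' ')
    print()
```

```text
scene 842 [-18.4 -10.6  -6.8  -4.6]
-100 95 [ -19.  -18. -100.] [  0.  36. -90.]
-90 101 [-18. -40. -90.] [  1.  31. -80.]
-80 122 [-17. -40. -80.] [  6.  40. -70.]
-70 67 [-15. -38. -70.] [  4.  40. -60.]
-60 128 [-14. -37. -60.] [ 11.  40. -50.]
-50 44 [-13. -14. -50.] [  8.  23. -40.]
-40 96 [-11.  -9. -40.] [ 11.  23. -30.]
-30 87 [-12.  -9. -30.] [ 12.  23. -20.]
-20 80 [-11. -10. -20.] [ 12.  22. -10.]
-10 22 [-11.  -5. -10.] [10. 16. -5.]
expected px of TCP [183. 216.] [185. 228.] [181. 205.] 
side 1656 [-22.9 -15.2 -11.5  -7.2]
-100 211 [ -18.  -40. -100.] [  3.  19. -90.]
-90 187 [-17. -39. -90.] [  5.  40. -80.]
-80 328 [-17. -40. -80.] [ 10.  40. -70.]
-70 195 [-13. -40. -70.] [  9.  40. -60.]
-60 244 [-13. -38. -60.] [ 13.  38. -50.]
-50 84 [-11. -18. -50.] [ 12.  14. -40.]
-40 136 [-10. -19. -40.] [  7.  11. -30.]
-30 151 [-11. -19. -30.] [  8.  12. -20.]
-20 111 [-10. -19. -20.] [  8.  12. -10.]
-10 9 [ -8. -11. -10.] [-4.  6. -7.]
expected px of TCP [408. 226.] [404. 238.] [413. 215.]
```

All three cameras show the fingertips about 7–20 mm behind the reported TCP, where the description says 25 mm ahead. The jaws therefore closed above the hub, even though heights measured through the TCP frame are right. The true grasp point is near tool z = -26 mm, so I need to go about 32 mm deeper. I'll do that carefully, watching the force.

>>> carry_out(steps=[{"claw": 5, "offset": [0, 0, 0], "delta_rot": [0, 0, 0]}, {"claw": 5, "offset": [0, 0, -2.5], "delta_rot": [0, 0, 0]}, {"claw": 5, "offset": [0, 0, -2.5], "delta_rot": [0, 0, 0]}, {"claw": 5, "offset": [0, 0, -2.5], "delta_rot": [0, 0, 0]}, {"claw": 5, "offset": [0, 0, -2.5], "delta_rot": [0, 0, 0]}, {"claw": 5, "offset": [0, 0, -2], "delta_rot": [0, 0, 0]}, {"claw": 5, "offset": [0, 0, -2], "delta_rot": [0, 0, 0]}, {"claw": 5, "offset": [0, 0, 0], "delta_rot": [0, 0, 0]}])

```text
time: 6.6
tcp_pos: [0.5468, -0.2179, 0.0582]
orientation: [-179.6, -0.0, 72.3]
force: [-0.0, 0.6, -0.7]
grip_width: 0.05
```

>>> carry_out(steps=[{"claw": 5, "offset": [0, 0, -1], "delta_rot": [0, 0, 0]}, {"claw": 5, "offset": [0, 0, -1], "delta_rot": [0, 0, 0]}, {"claw": 5, "offset": [0, 0, -0.6], "delta_rot": [0, 0, 0]}, {"claw": 5, "offset": [0, 0, 0], "delta_rot": [0, 0, 0]}])

```text
time: 7.0
tcp_pos: [0.5491, -0.2187, 0.0348]
orientation: [-179.9, -0.0, 72.3]
force: [0.8, -0.7, 0.3]
grip_width: 0.0498
```

Run:
```python
from h import *
s=env.get_state(); T=R.from_euler('xyz',s['orientation'],degrees=True).as_matrix(); print(s['tcp_pos'],s['force'])
for n in('scene','side'):
    c=cam(n);W=cloud(c); L=(W-s['tcp_pos'])@T*1000
    dark=c['img'].astype(int).sum(-1)<110
    b=c['img'][...,2].astype(int)-c['img'][...,0]
    m=(np.abs(L[...,0])<14)&(np.abs(L[...,1])<45)&(L[...,2]<20)&(L[...,2]>-60)&dark&(b<25)
    P=L[m]; print(n,len(P),np.percentile(P[:,2],[90,97,99,100]).round(1), 'world z tip',s['tcp_pos'][2]-np.percentile(P[:,2],99)/1000)
c=cam('wrist');save('w5',c['img'])
```

```text
[ 0.54913274 -0.2186507   0.03479226] [ 0.79769236 -0.71907362  0.30799648]
scene 224 [-17.5 -13.8 -11.4  -8.1] world z tip 0.04614973851550676
side 198 [-21.2 -17.8 -16.7 -15.8] world z tip 0.0514478862079284
```

View pics/w5.png

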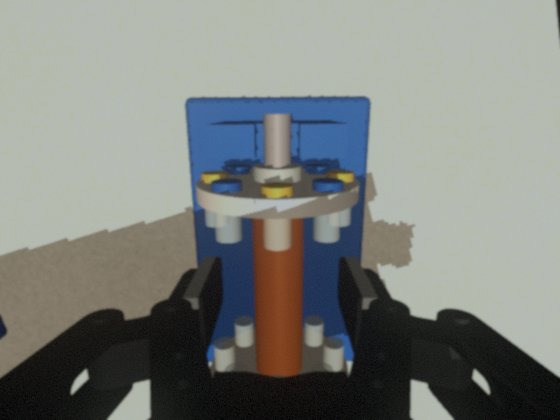

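The view shows the hub at (279,300), centred between the open pads. The tips are at about 0.047 m, so I go 9 mm deeper and close.

>>> carry_out(steps=[{"claw": 5, "offset": [0, 0, -0.5], "delta_rot": [0, 0, 0]}, {"claw": 5, "offset": [0, 0, -0.4], "delta_rot": [0, 0, 0]}, {"claw": 3.5, "offset": [0, 0, 0], "delta_rot": [0, 0, 0]}, {"claw": 2.5, "offset": [0, 0, 0], "delta_rot": [0, 0, 0]}, {"claw": 2, "offset": [0, 0, 0], "delta_rot": [0, 0, 0]}, {"claw": 1, "offset": [0, 0, 0], "delta_rot": [0, 0, 0]}, {"claw": 1, "offset": [0, 0, 0], "delta_rot": [0, 0, 0]}, {"claw": 1, "offset": [0, 0, 0], "delta_rot": [0, 0, 0]}, {"claw": 1, "offset": [0, 0, 0], "delta_rot": [0, 0, 0]}])

```text
time: 8.05
tcp_pos: [0.5496, -0.2188, 0.0267]
orientation: [-180.0, 0.0, 72.3]
force: [-1.8, -0.3, 2.4]
grip_width: 0.018
```

>>> carry_out(steps=[{"claw": 1, "offset": [0, 0, 0.3], "delta_rot": [0, 0, 0]}, {"claw": 1, "offset": [0, 0, 0.5], "delta_rot": [0, 0, 0]}, {"claw": 1, "offset": [0, 0, 1], "delta_rot": [0, 0, 0]}, {"claw": 1, "offset": [0, 0, 1], "delta_rot": [0, 0, 0]}, {"claw": 1, "offset": [0, 0, 0], "delta_rot": [0, 0, 0]}, {"claw": 1, "offset": [0, 0, 0], "delta_rot": [0, 0, 0]}])

```text
time: 8.65
tcp_pos: [0.5504, -0.2191, 0.0554]
orientation: [179.9, 0.0, 72.3]
force: [-0.7, -0.6, -4.2]
grip_width: 0.0183
```

Gripped: the width reads 18 mm and the weight shows. Next I lift and carry.

>>> carry_out(steps=[{"claw": 1, "offset": [0, 0, 1], "delta_rot": [0, 0, 0]}, {"claw": 1, "offset": [0, 0, 2], "delta_rot": [0, 0, 0]}, {"claw": 1, "offset": [0, 0, 2], "delta_rot": [0, 0, 0]}, {"claw": 1, "offset": [0, 0, 2], "delta_rot": [0, 0, 0]}, {"claw": 1, "offset": [0, 0, 2], "delta_rot": [0, 0, 0]}, {"claw": 1, "offset": [0, 0, 2], "delta_rot": [0, 0, 0]}, {"claw": 1, "offset": [0, 0.5, 1], "delta_rot": [0, 0, 0]}, {"claw": 1, "offset": [-0.2, 1.5, 0], "delta_rot": [0, 0, 1.5]}, {"claw": 1, "offset": [-0.2, 2, 0], "delta_rot": [0, 0, 2]}, {"claw": 1, "offset": [-0.2, 2.4, 0], "delta_rot": [0, 0, 2.4]}])

```text
time: 9.65
tcp_pos: [0.5421, -0.1524, 0.173]
orientation: [-179.8, -0.0, 78.4]
force: [0.6, 0.4, -4.4]
grip_width: 0.0184
```

>>> carry_out(steps=[{"claw": 1, "offset": [-0.3, 2.5, 0], "delta_rot": [0, 0, 2.2]}, {"claw": 1, "offset": [-0.3, 2.5, 0], "delta_rot": [0, 0, 2.2]}, {"claw": 1, "offset": [-0.3, 2.5, 0], "delta_rot": [0, 0, 2.2]}, {"claw": 1, "offset": [-0.3, 2.5, 0], "delta_rot": [0, 0, 2.2]}, {"claw": 1, "offset": [-0.3, 2.5, 0], "delta_rot": [0, 0, 2.2]}, {"claw": 1, "offset": [-0.3, 2.5, 0], "delta_rot": [0, 0, 2.2]}, {"claw": 1, "offset": [-0.3, 2.5, 0], "delta_rot": [0, 0, 2.2]}, {"claw": 1, "offset": [-0.3, 2.5, 0], "delta_rot": [0, 0, 2.2]}, {"claw": 1, "offset": [-0.3, 2.5, 0], "delta_rot": [0, 0, 2.2]}, {"claw": 1, "offset": [-0.3, 2.5, 0], "delta_rot": [0, 0, 2.2]}])

```text
time: 10.65
tcp_pos: [0.5135, 0.0972, 0.1746]
orientation: [180.0, -0.0, 100.3]
force: [-0.4, 0.7, -4.4]
grip_width: 0.0182
```

>>> carry_out(steps=[{"claw": 1, "offset": [-0.3, 2.5, 0], "delta_rot": [0, 0, 2.2]}, {"claw": 1, "offset": [-0.3, 2.5, 0], "delta_rot": [0, 0, 2.2]}, {"claw": 1, "offset": [-0.2, 2, 0], "delta_rot": [0, 0, 2.2]}, {"claw": 1, "offset": [0, 1.5, 0], "delta_rot": [0, 0, 2.4]}, {"claw": 1, "offset": [0, 1, 0], "delta_rot": [0, 0, 0]}, {"claw": 1, "offset": [0, 1, 0], "delta_rot": [0, 0, 0]}, {"claw": 1, "offset": [0, 0.5, 0], "delta_rot": [0, 0, 0]}, {"claw": 1, "offset": [0, 0, 0], "delta_rot": [0, 0, 0]}, {"claw": 1, "offset": [0, 0, 0], "delta_rot": [0, 0, 0]}, {"claw": 1, "offset": [0, 0, 0], "delta_rot": [0, 0, 0]}])

```text
time: 11.65
tcp_pos: [0.506, 0.2039, 0.1744]
orientation: [-180.0, 0.0, 109.1]
force: [0.5, -0.5, -4.3]
grip_width: 0.0182
```

Run:
```python
from h import *
s=env.get_state(); print(s['time'],s['tcp_pos'],s['orientation'],s['force'],s['ft_torque'],s['grip_width'])
c=cam('wrist');save('w6',c['img']); np.savez('w6.npz',W=cloud(c),img=c['img'],T=c['T'])
a=cam('scene');b=cam('side'); np.savez('s6.npz',A=a['img'],WA=cloud(a),B=b['img'],WB=cloud(b))
m=np.hstack([cv2.resize(c['img'],(533,400)), cv2.resize(a['img'][110:230,250:370],(267,267))[:, :267].copy() if 0 else cv2.resize(a['img'][105:225,265:345],(267,400))]); save('m6',m)
```

```text
11.65 [0.5060343  0.2039111  0.17439435] [-1.79970678e+02  4.46883697e-02  1.09059668e+02] [ 0.53469842 -0.5235898  -4.27180702] [-0.08495796 -0.03836688  0.03019968] 0.01819596210714773
```

View pics/m6.png

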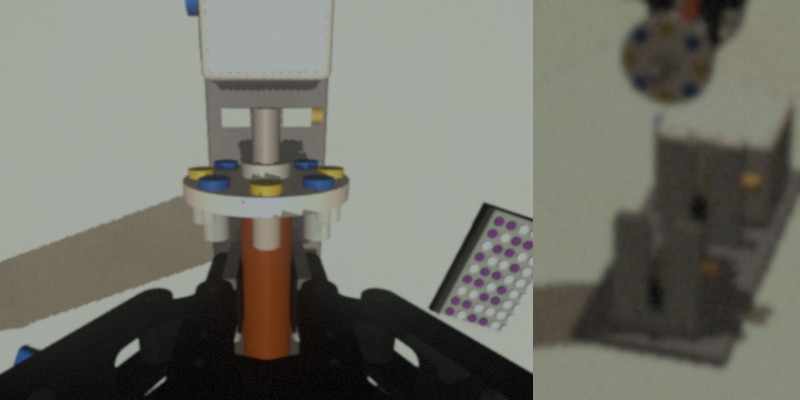

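The wrist view shows the +y upright's bright top as a strip at about (220–313, 108–126) in the scaled picture, with the axle end right over it at column 265. I'll measure it in the tool frame.

Run:
```python
from h import *
d=np.load('w6.npz'); W=d['W'];im=d['img'];s=env.get_state()
c=cam('wrist'); c['T']=d['T']
T=R.from_euler('xyz',s['orientation'],degrees=True).as_matrix(); L=(W-s['tcp_pos'])@T*1000
g=im.astype(int).sum(-1)
for v in(116,120,124,128): print(v,[(u,int(g[v,u])) for u in range(222,348,3)])
print([(v,int(g[v,245]),int(g[v,315])) for v in range(104,142,2)])
m=(np.abs(W[...,2]-.092)<.006); k,l,st,ce=cv2.connectedComponentsWithStats(m.astype(np.uint8))
for i in range(1,k):
    if st[i,4]>60: P=L[l==i]; print('z.092',st[i].tolist(),P.min(0).round(1),P.max(0).round(1),P.mean(0).round(1)); print(cv2.minAreaRect(P[:,:2].astype(np.float32)))
# housing top & base
for a,b in((.074,.086),(.006,.014)):
    m=(W[...,2]>a)&(W[...,2]<b)&(np.abs(L[...,1])<100); P=L[m]; print(a,len(P),cv2.minAreaRect(P[:,:2].astype(np.float32)))
# rotor axle in tool frame from depth
m=(L[...,2]<10)&(L[...,2]>-60)&(L[...,0]>50)&(L[...,0]<80)&(np.abs(L[...,1])<9); P=L[m]; print('axle',len(P),P.mean(0).round(1),P.min(0).round(1),P.max(0).round(1))
for x in range(46,74,3):
    q=P[np.abs(P[:,0]-x)<1.5]
    if len(q)>5: print(x,len(q),q[:,1].mean().round(2),np.percentile(q[:,2],5).round(2))
hs=cv2.cvtColor(im,cv2.COLOR_RGB2HSV); m=(hs[...,0]<14)&(hs[...,1]>150)&(hs[...,2]>70); P=L[m]; P=P[~np.isnan(P[:,0])&(P[:,2]<0)]; 
for x in range(-35,40,8):
    q=P[np.abs(P[:,0]-x)<2]
    if len(q)>5: print('hub',x,len(q),q[:,1].mean().round(2),np.percentile(q[:,2],5).round(2))
```

```text
116 [(222, 335), (225, 337), (228, 333), (231, 360), (234, 479), (237, 487), (240, 487), (243, 489), (246, 485), (249, 489), (252, 489), (255, 487), (258, 482), (261, 461), (264, 254), (267, 314), (270, 358), (273, 385), (276, 426), (279, 445), (282, 412), (285, 374), (288, 341), (291, 286), (294, 303), (297, 416), (300, 486), (303, 484), (306, 490), (309, 486), (312, 485), (315, 486), (318, 483), (321, 483), (324, 487), (327, 413), (330, 327), (333, 326), (336, 325), (339, 336), (342, 322), (345, 479)]
120 [(222, 337), (225, 338), (228, 332), (231, 357), (234, 480), (237, 491), (240, 487), (243, 491), (246, 490), (249, 487), (252, 486), (255, 488), (258, 484), (261, 471), (264, 297), (267, 309), (270, 360), (273, 389), (276, 428), (279, 453), (282, 407), (285, 381), (288, 347), (291, 285), (294, 302), (297, 429), (300, 485), (303, 486), (306, 487), (309, 489), (312, 487), (315, 486), (318, 490), (321, 486), (324, 489), (327, 432), (330, 381), (333, 384), (336, 378), (339, 360), (342, 328), (345, 485)]
124 [(222, 333), (225, 338), (228, 328), (231, 346), (234, 477), (237, 489), (240,
[... 1568 characters left out ...]
750977), (20.61513328552246, 11.262704849243164), 89.83788299560547)
0.074 11834 ((100.71708679199219, -0.8697662353515625), (90.18183135986328, 67.96790313720703), 89.98365020751953)
0.006 7703 ((5.824409484863281, -0.6405601501464844), (110.08521270751953, 170.48060607910156), 89.70976257324219)
axle 1626 [ 59.   -0.5 -32.5] [ 50.   -5.5 -35.3] [ 67.6   4.5 -27.9]
49 42 -0.25 -34.09
52 264 -0.37 -34.23
55 274 -0.51 -34.17
58 272 -0.51 -34.19
61 274 -0.51 -34.08
64 290 -0.54 -34.13
67 210 -0.51 -34.09
hub -27 402 0.07 -38.98
hub -19 456 -0.11 -39.05
hub -11 448 -0.04 -39.13
hub -3 463 -0.06 -39.08
hub 5 481 -0.17 -38.94
hub 13 530 -0.15 -39.08
hub 21 206 -0.68 -37.44
hub 29 104 -0.86 -37.42
```

The axle is level (hub and axle heights match within 0.2 mm) and laterally within 0.4 mm of the slot line. It needs about +2.7 mm along the axle. I'll shift and descend to just above the mouths.

>>> carry_out(steps=[{"claw": 1, "offset": [-0.12, 0.23, -1], "delta_rot": [0, 0, 0]}, {"claw": 1, "offset": [0, 0, -1.5], "delta_rot": [0, 0, 0]}, {"claw": 1, "offset": [0, 0, -1.5], "delta_rot": [0, 0, 0]}, {"claw": 1, "offset": [0, 0, -1.5], "delta_rot": [0, 0, 0]}, {"claw": 1, "offset": [0, 0, -1.5], "delta_rot": [0, 0, 0]}, {"claw": 1, "offset": [0, 0, -1.5], "delta_rot": [0, 0, 0]}, {"claw": 1, "offset": [0, 0, -1], "delta_rot": [0, 0, 0]}, {"claw": 1, "offset": [0, 0, 0], "delta_rot": [0, 0, 0]}, {"claw": 1, "offset": [0, 0, 0], "delta_rot": [0, 0, 0]}, {"claw": 1, "offset": [0, 0, 0], "delta_rot": [0, 0, 0]}])

```text
time: 12.85
tcp_pos: [0.5055, 0.208, 0.0804]
orientation: [179.9, -0.0, 109.2]
force: [-0.1, -0.7, -4.0]
grip_width: 0.0185
```

```bash
cat > fit.py <<'E'
from h import *
import sys
s=env.get_state(); c=cam('wrist');W=cloud(c);im=c['img'];save(sys.argv[1],im)
print(s['time'],s['tcp_pos'].round(4),s['orientation'].round(2),s['force'].round(2),s['ft_torque'].round(3),s['grip_width'].round(4))
T=R.from_euler('xyz',s['orientation'],degrees=True).as_matrix(); L=(W-s['tcp_pos'])@T*1000
m=(np.abs(W[...,2]-.0925)<.004)&(np.abs(L[...,1])<34)&(np.abs(L[...,1])>10.5)&(L[...,0]>50)&(L[...,0]<70)&(im.astype(int).sum(-1)>420); P=L[m]
print('upright',len(P),P.min(0).round(1),P.max(0).round(1)); 
for sgn in(-1,1):
    q=P[P[:,1]*sgn>0]; print('  side',sgn,q.min(0).round(1),q.max(0).round(1))
m=(np.abs(L[...,2]+32)<6)&(L[...,0]>52)&(L[...,0]<80)&(np.abs(L[...,1])<9); P=L[m]
print('axle x max',P[:,0].max().round(1),'y',P[:,1].mean().round(2),'range',P[:,1].min().round(1),P[:,1].max().round(1),'z top',np.percentile(P[:,2],5).round(1))
E
python3 fit.py w7
```

```text
Traceback (most recent call last):
  File "fit.py", line 4, in <module>
    print(s['time'],s['tcp_pos'].round(4),s['orientation'].round(2),s['force'].round(2),s['ft_torque'].round(3),s['grip_width'].round(4))
                                                                                                                ^^^^^^^^^^^^^^^^^^^^^
AttributeError: 'float' object has no attribute 'round'
```

View pics/w7.png

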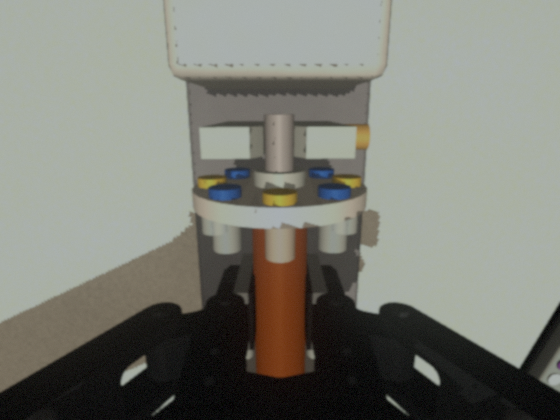

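The view shows the slot mouth at columns 250–307 with the axle at 264–294, so it's well centred. Here are the figures along the axle:

```bash
sed -i "s/s\['grip_width'\].round(4)/round(s['grip_width'],4)/" fit.py; python3 fit.py w7b
```

```text
12.9 [0.5055 0.2079 0.0805] [179.88  -0.   109.16] [-0.92 -0.7  -4.05] [0.011 0.038 0.041] 0.0185
upright 3024 [ 51.1 -31.4 -14.4] [63.1 29.1 -9.9]
  side -1 [ 51.1 -31.4 -14.4] [ 63.1 -11.9 -10.1]
  side 1 [ 51.4  10.5 -14.4] [63.1 29.1 -9.9]
axle x max 68.0 y -0.48 range -5.5 4.5 z top -34.3
```

>>> carry_out(steps=[{"claw": 1, "offset": [-0.01, -0.1, -0.3], "delta_rot": [0, 0, 0]}, {"claw": 1, "offset": [0, 0, -0.3], "delta_rot": [0, 0, 0]}, {"claw": 1, "offset": [0, 0, -0.3], "delta_rot": [0, 0, 0]}, {"claw": 1, "offset": [0, 0, -0.3], "delta_rot": [0, 0, 0]}, {"claw": 1, "offset": [0, 0, -0.3], "delta_rot": [0, 0, 0]}, {"claw": 1, "offset": [0, 0, -0.2], "delta_rot": [0, 0, 0]}, {"claw": 1, "offset": [0, 0, -0.2], "delta_rot": [0, 0, 0]}, {"claw": 1, "offset": [0, 0, 0], "delta_rot": [0, 0, 0]}, {"claw": 1, "offset": [0, 0, 0], "delta_rot": [0, 0, 0]}])

```text
time: 13.85
tcp_pos: [0.5045, 0.2065, 0.0605]
orientation: [-180.0, -0.0, 109.2]
force: [0.1, 0.1, -4.4]
grip_width: 0.0184
```

```bash
python3 fit.py w8
```

```text
13.85 [0.5045 0.2065 0.0605] [-180.     -0.    109.16] [ 0.11  0.1  -4.44] [ 0.002 -0.021  0.022] 0.0184
upright 4155 [ 52.2 -30.  -34. ] [ 64.3  30.4 -29.8]
  side -1 [ 52.2 -30.  -33.9] [ 64.  -10.5 -29.9]
  side 1 [ 52.3  11.1 -34. ] [ 64.3  30.4 -29.8]
axle x max 68.0 y -0.57 range -9.0 9.0 z top -34.3
```

>>> carry_out(steps=[{"claw": 1, "offset": [0.05, 0.02, -0.1], "delta_rot": [0, 0, 0]}, {"claw": 1, "offset": [0, 0, -0.2], "delta_rot": [0, 0, 0]}, {"claw": 1, "offset": [0, 0, -0.2], "delta_rot": [0, 0, 0]}, {"claw": 1, "offset": [0, 0, 0], "delta_rot": [0, 0, 0]}, {"claw": 1, "offset": [0, 0, 0], "delta_rot": [0, 0, 0]}])

```text
time: 14.4
tcp_pos: [0.5048, 0.2066, 0.0554]
orientation: [-180.0, -0.0, 109.2]
force: [0.5, -0.2, -4.0]
grip_width: 0.0181
```

>>> carry_out(steps=[{"claw": 1, "offset": [0, 0, -0.1], "delta_rot": [0, 0, 0]}, {"claw": 1, "offset": [0, 0, -0.1], "delta_rot": [0, 0, 0]}, {"claw": 1, "offset": [0, 0, 0], "delta_rot": [0, 0, 0]}, {"claw": 1, "offset": [0, 0, 0], "delta_rot": [0, 0, 0]}])

```text
time: 14.8
tcp_pos: [0.505, 0.2066, 0.0535]
orientation: [-180.0, -0.0, 109.2]
force: [0.2, -0.0, -4.8]
grip_width: 0.0185
```

```bash
python3 fit.py w9
```

```text
14.8 [0.505  0.2066 0.0535] [-179.99   -0.    109.16] [ 0.2  -0.03 -4.84] [-0.007  0.    -0.026] 0.0185
upright 4709 [ 52.  -30.5 -41.3] [ 64.3  30.  -36.6]
  side -1 [ 52.  -30.5 -41.3] [ 64.2 -10.8 -36.6]
  side 1 [ 52.3  10.7 -41.1] [ 64.3  30.  -36.9]
axle x max 68.0 y -0.04 range -9.0 9.0 z top -35.3
```

No side force at 9.4 mm depth, so the fit is good. Continuing slowly.

>>> carry_out(steps=[{"claw": 1, "offset": [0, 0, -0.1], "delta_rot": [0, 0, 0]}, {"claw": 1, "offset": [0, 0, -0.1], "delta_rot": [0, 0, 0]}, {"claw": 1, "offset": [0, 0, -0.1], "delta_rot": [0, 0, 0]}, {"claw": 1, "offset": [0, 0, 0], "delta_rot": [0, 0, 0]}])

```text
time: 15.25
tcp_pos: [0.5048, 0.2066, 0.0504]
orientation: [-180.0, -0.0, 109.2]
force: [0.1, -0.7, -4.1]
grip_width: 0.0183
```

>>> carry_out(steps=[{"claw": 1, "offset": [0, 0, -0.1], "delta_rot": [0, 0, 0]}, {"claw": 1, "offset": [0, 0, -0.1], "delta_rot": [0, 0, 0]}, {"claw": 1, "offset": [0, 0, -0.1], "delta_rot": [0, 0, 0]}, {"claw": 1, "offset": [0, 0, 0], "delta_rot": [0, 0, 0]}])

```text
time: 15.65
tcp_pos: [0.5043, 0.2064, 0.0473]
orientation: [-179.9, 0.0, 109.2]
force: [-1.6, -0.7, -2.9]
grip_width: 0.0182
```

>>> carry_out(steps=[{"claw": 1, "offset": [0, 0, -0.1], "delta_rot": [0, 0, 0]}, {"claw": 1, "offset": [0, 0, -0.1], "delta_rot": [0, 0, 0]}, {"claw": 1, "offset": [0, 0, 0], "delta_rot": [0, 0, 0]}])

```text
time: 15.95
tcp_pos: [0.5042, 0.2064, 0.0454]
orientation: [-179.9, 0.0, 109.2]
force: [-3.9, -2.2, -0.7]
grip_width: 0.018
```

>>> carry_out(steps=[{"claw": 1, "offset": [0, 0, -0.1], "delta_rot": [0, 0, 0]}, {"claw": 1, "offset": [0, 0, -0.1], "delta_rot": [0, 0, 0]}, {"claw": 1, "offset": [0, 0, 0], "delta_rot": [0, 0, 0]}])

```text
time: 16.25
tcp_pos: [0.5044, 0.2066, 0.0433]
orientation: [-179.9, 0.0, 109.2]
force: [-3.8, -0.9, 0.3]
grip_width: 0.0186
```

>>> carry_out(steps=[{"claw": 1, "offset": [0, 0, -0.1], "delta_rot": [0, 0, 0]}, {"claw": 1, "offset": [0, 0, -0.1], "delta_rot": [0, 0, 0]}, {"claw": 1, "offset": [0, 0, 0], "delta_rot": [0, 0, 0]}])

```text
time: 16.55
tcp_pos: [0.5047, 0.2066, 0.0414]
orientation: [-180.0, 0.0, 109.2]
force: [-4.8, -1.2, -0.2]
grip_width: 0.0185
```

The shoes are engaged at about 15 mm depth, with a drag of about 4 N. Now 21.5 mm deep; next I feel for the seats.

>>> carry_out(steps=[{"claw": 1, "offset": [0, 0, -0.1], "delta_rot": [0, 0, 0]}, {"claw": 1, "offset": [0, 0, -0.1], "delta_rot": [0, 0, 0]}, {"claw": 1, "offset": [0, 0, 0], "delta_rot": [0, 0, 0]}])

```text
time: 16.85
tcp_pos: [0.5045, 0.2064, 0.0392]
orientation: [-179.9, 0.0, 109.2]
force: [-4.1, -1.7, -1.3]
grip_width: 0.0183
```

>>> carry_out(steps=[{"claw": 1, "offset": [0, 0, -0.1], "delta_rot": [0, 0, 0]}, {"claw": 1, "offset": [0, 0, 0], "delta_rot": [0, 0, 0]}])

```text
time: 17.05
tcp_pos: [0.5044, 0.2064, 0.0381]
orientation: [-179.9, 0.0, 109.2]
force: [-4.4, -0.6, -2.0]
grip_width: 0.0182
```

>>> carry_out(steps=[{"claw": 1, "offset": [0, 0, -0.1], "delta_rot": [0, 0, 0]}, {"claw": 1, "offset": [0, 0, 0], "delta_rot": [0, 0, 0]}])

```text
time: 17.25
tcp_pos: [0.5046, 0.2064, 0.0372]
orientation: [-180.0, 0.0, 109.2]
force: [-4.4, -1.5, -2.3]
grip_width: 0.0183
```

>>> carry_out(steps=[{"claw": 1, "offset": [0, 0, -0.1], "delta_rot": [0, 0, 0]}, {"claw": 1, "offset": [0, 0, 0], "delta_rot": [0, 0, 0]}])

```text
time: 17.45
tcp_pos: [0.5047, 0.2065, 0.0363]
orientation: [-180.0, 0.0, 109.2]
force: [-4.9, -0.8, -1.6]
grip_width: 0.0181
```

>>> carry_out(steps=[{"claw": 1, "offset": [0, 0, -0.1], "delta_rot": [0, 0, 0]}, {"claw": 1, "offset": [0, 0, 0], "delta_rot": [0, 0, 0]}])

```text
time: 17.65
tcp_pos: [0.5048, 0.2065, 0.0354]
orientation: [-180.0, 0.0, 109.2]
force: [-4.5, -1.9, -2.8]
grip_width: 0.0178
```

>>> carry_out(steps=[{"claw": 1, "offset": [0, 0, -0.1], "delta_rot": [0, 0, 0]}, {"claw": 1, "offset": [0, 0, 0], "delta_rot": [0, 0, 0]}])

```text
time: 17.85
tcp_pos: [0.5049, 0.2065, 0.0345]
orientation: [-180.0, 0.0, 109.2]
force: [-5.0, -1.2, -2.1]
grip_width: 0.0184
```

>>> carry_out(steps=[{"claw": 1, "offset": [0, 0, -0.1], "delta_rot": [0, 0, 0]}, {"claw": 1, "offset": [0, 0, 0], "delta_rot": [0, 0, 0]}])

```text
time: 18.05
tcp_pos: [0.5048, 0.2066, 0.0335]
orientation: [-180.0, 0.0, 109.2]
force: [-5.0, -1.2, -0.5]
grip_width: 0.0183
```

>>> carry_out(steps=[{"claw": 1, "offset": [0, 0, -0.1], "delta_rot": [0, 0, 0]}, {"claw": 1, "offset": [0, 0, 0], "delta_rot": [0, 0, 0]}])

```text
time: 18.25
tcp_pos: [0.5049, 0.2066, 0.0325]
orientation: [-180.0, 0.0, 109.2]
force: [-4.7, -1.9, -0.9]
grip_width: 0.0184
```

>>> carry_out(steps=[{"claw": 1, "offset": [0, 0, -0.1], "delta_rot": [0, 0, 0]}, {"claw": 1, "offset": [0, 0, 0], "delta_rot": [0, 0, 0]}])

```text
time: 18.45
tcp_pos: [0.5048, 0.2066, 0.0315]
orientation: [-180.0, -0.0, 109.2]
force: [-5.8, -1.2, -1.9]
grip_width: 0.018
```

>>> carry_out(steps=[{"claw": 1, "offset": [0, 0, -0.1], "delta_rot": [0, 0, 0]}, {"claw": 1, "offset": [0, 0, 0], "delta_rot": [0, 0, 0]}])

```text
time: 18.65
tcp_pos: [0.5048, 0.2066, 0.0305]
orientation: [-180.0, -0.0, 109.2]
force: [-4.9, -1.7, -2.5]
grip_width: 0.0183
```

>>> carry_out(steps=[{"claw": 1, "offset": [0, 0, -0.1], "delta_rot": [0, 0, 0]}, {"claw": 1, "offset": [0, 0, 0], "delta_rot": [0, 0, 0]}])

```text
time: 18.85
tcp_pos: [0.5049, 0.2066, 0.0295]
orientation: [-180.0, -0.0, 109.2]
force: [-3.9, -2.2, -2.0]
grip_width: 0.0184
```

>>> carry_out(steps=[{"claw": 1, "offset": [0, 0, -0.1], "delta_rot": [0, 0, 0]}, {"claw": 1, "offset": [0, 0, 0], "delta_rot": [0, 0, 0]}])

```text
time: 19.05
tcp_pos: [0.5048, 0.2066, 0.0285]
orientation: [-180.0, -0.0, 109.2]
force: [-4.6, -0.8, -1.3]
grip_width: 0.0181
```

>>> carry_out(steps=[{"claw": 1, "offset": [0, 0, -0.1], "delta_rot": [0, 0, 0]}, {"claw": 1, "offset": [0, 0, 0], "delta_rot": [0, 0, 0]}])

```text
time: 19.25
tcp_pos: [0.5049, 0.2066, 0.0275]
orientation: [-180.0, -0.0, 109.2]
force: [-4.8, -2.3, -1.2]
grip_width: 0.0181
```

>>> carry_out(steps=[{"claw": 1, "offset": [0, 0, -0.1], "delta_rot": [0, 0, 0]}, {"claw": 1, "offset": [0, 0, 0], "delta_rot": [0, 0, 0]}])

```text
time: 19.45
tcp_pos: [0.5049, 0.2066, 0.0265]
orientation: [-180.0, -0.0, 109.2]
force: [-4.4, -1.6, -1.1]
grip_width: 0.0182
```

```bash
python3 fit.py w10
```

```text
19.45 [0.5049 0.2066 0.0265] [-179.98   -0.    109.16] [-4.45 -1.63 -1.07] [-0.303  0.905  0.027] 0.0182
upright 8025 [ 52.1 -30.5 -68.5] [ 64.4  30.3 -63.5]
  side -1 [ 52.2 -30.5 -68.5] [ 64.2 -10.7 -63.5]
  side 1 [ 52.1  10.7 -68.4] [ 64.4  30.3 -64.2]
axle x max 68.0 y -0.66 range -8.9 8.7 z top -34.6
```

>>> carry_out(steps=[{"claw": 1, "offset": [0, 0, -0.1], "delta_rot": [0, 0, 0]}, {"claw": 1, "offset": [0, 0, 0], "delta_rot": [0, 0, 0]}])

```text
time: 19.7
tcp_pos: [0.5048, 0.2066, 0.0255]
orientation: [-180.0, -0.0, 109.2]
force: [-4.0, -1.9, -1.2]
grip_width: 0.018
```

>>> carry_out(steps=[{"claw": 1, "offset": [0, 0, -0.1], "delta_rot": [0, 0, 0]}, {"claw": 1, "offset": [0, 0, 0], "delta_rot": [0, 0, 0]}])

```text
time: 19.9
tcp_pos: [0.5049, 0.2066, 0.0245]
orientation: [-180.0, -0.0, 109.2]
force: [-4.1, -1.7, -1.5]
grip_width: 0.0182
```

No slip in the grip; depth is about 38 mm.

>>> carry_out(steps=[{"claw": 1, "offset": [0, 0, -0.1], "delta_rot": [0, 0, 0]}, {"claw": 1, "offset": [0, 0, 0], "delta_rot": [0, 0, 0]}])

```text
time: 20.1
tcp_pos: [0.5048, 0.2066, 0.0235]
orientation: [-180.0, -0.0, 109.2]
force: [-4.4, -1.6, -1.9]
grip_width: 0.0181
```

>>> carry_out(steps=[{"claw": 1, "offset": [0, 0, -0.1], "delta_rot": [0, 0, 0]}, {"claw": 1, "offset": [0, 0, 0], "delta_rot": [0, 0, 0]}])

```text
time: 20.3
tcp_pos: [0.5048, 0.2066, 0.0225]
orientation: [-180.0, -0.0, 109.2]
force: [-5.7, -2.1, -0.8]
grip_width: 0.0181
```

>>> carry_out(steps=[{"claw": 1, "offset": [0, 0, -0.1], "delta_rot": [0, 0, 0]}, {"claw": 1, "offset": [0, 0, 0], "delta_rot": [0, 0, 0]}])

```text
time: 20.5
tcp_pos: [0.5048, 0.2066, 0.0215]
orientation: [-180.0, -0.0, 109.2]
force: [-4.7, -0.9, -2.1]
grip_width: 0.0181
```

>>> carry_out(steps=[{"claw": 1, "offset": [0, 0, -0.1], "delta_rot": [0, 0, 0]}, {"claw": 1, "offset": [0, 0, 0], "delta_rot": [0, 0, 0]}])

```text
time: 20.7
tcp_pos: [0.5048, 0.2066, 0.0205]
orientation: [-180.0, -0.0, 109.2]
force: [-5.2, -2.0, -1.4]
grip_width: 0.018
```

>>> carry_out(steps=[{"claw": 1, "offset": [0, 0, -0.1], "delta_rot": [0, 0, 0]}, {"claw": 1, "offset": [0, 0, 0], "delta_rot": [0, 0, 0]}])

```text
time: 20.9
tcp_pos: [0.5048, 0.2066, 0.0195]
orientation: [-180.0, -0.0, 109.2]
force: [-5.4, -1.5, -2.5]
grip_width: 0.0181
```

>>> carry_out(steps=[{"claw": 1, "offset": [0, 0, -0.1], "delta_rot": [0, 0, 0]}, {"claw": 1, "offset": [0, 0, 0], "delta_rot": [0, 0, 0]}])

```text
time: 21.1
tcp_pos: [0.505, 0.2067, 0.0188]
orientation: [-180.0, 0.0, 109.2]
force: [-5.2, -1.0, 0.2]
grip_width: 0.0182
```

>>> carry_out(steps=[{"claw": 1, "offset": [0, 0, -0.03], "delta_rot": [0, 0, 0]}, {"claw": 1, "offset": [0, 0, 0], "delta_rot": [0, 0, 0]}, {"claw": 1, "offset": [0, 0, 0], "delta_rot": [0, 0, 0]}])

```text
time: 21.4
tcp_pos: [0.505, 0.2067, 0.0188]
orientation: [-180.0, 0.0, 109.2]
force: [-5.6, -3.2, 1.8]
grip_width: 0.0185
```

>>> carry_out(steps=[{"claw": 1, "offset": [0, 0, -0.03], "delta_rot": [0, 0, 0]}, {"claw": 1, "offset": [0, 0, 0], "delta_rot": [0, 0, 0]}, {"claw": 1, "offset": [0, 0, 0], "delta_rot": [0, 0, 0]}])

```text
time: 21.7
tcp_pos: [0.505, 0.2067, 0.0187]
orientation: [-180.0, 0.0, 109.2]
force: [-5.9, -1.8, 3.5]
grip_width: 0.0185
```

The seat is found: z has stalled at 0.0187 and force is rising about 5 N/mm, with about 5 N now beyond the sliding level. One more small press, then I check the moment.

>>> carry_out(steps=[{"claw": 1, "offset": [0, 0, -0.03], "delta_rot": [0, 0, 0]}, {"claw": 1, "offset": [0, 0, 0], "delta_rot": [0, 0, 0]}, {"claw": 1, "offset": [0, 0, 0], "delta_rot": [0, 0, 0]}])

```text
time: 22.0
tcp_pos: [0.5051, 0.2067, 0.0187]
orientation: [-180.0, 0.0, 109.2]
force: [-6.2, -3.7, 5.9]
grip_width: 0.0183
```

```bash
python3 fit.py w11
python3 - <<'E'
from h import *
s=env.get_state();T=R.from_euler('xyz',s['orientation'],degrees=True).as_matrix()
print('tool force',T.T@s['force'],'tool torque',T.T@s['ft_torque'])
c=cam('wrist');L=(cloud(c)-s['tcp_pos'])@T*1000
hs=cv2.cvtColor(c['img'],cv2.COLOR_RGB2HSV); m=(hs[...,0]<14)&(hs[...,1]>150)&(hs[...,2]>70); P=L[m]; P=P[~np.isnan(P[:,0])&(P[:,2]<-20)&(P[:,2]>-45)]
for x in range(-35,40,8):
    q=P[np.abs(P[:,0]-x)<2]
    if len(q)>5: print('hub',x,len(q),q[:,1].mean().round(2),np.percentile(q[:,2],5).round(2))
b=cam('side'); a=cam('scene'); save('m11',np.hstack([cv2.resize(b['img'][120:230,90:240],(450,330),interpolation=2),cv2.resize(a['img'][120:220,265:365],(330,330),interpolation=2)]))
E
```

```text
22.0 [0.5051 0.2067 0.0187] [-1.7999e+02  5.0000e-02  1.0916e+02] [-6.19 -3.7   5.91] [-0.536  1.341  0.044] 0.0183
upright 9690 [ 51.8 -30.6 -76.2] [ 64.4  30.3 -70. ]
  side -1 [ 51.8 -30.6 -76.2] [ 64.2 -10.9 -70. ]
  side 1 [ 52.1  10.5 -76.1] [ 64.4  30.3 -72. ]
axle x max 68.0 y -0.64 range -8.9 8.8 z top -34.6
tool force [-0.78788829 -7.28605015 -5.43874579] tool torque [ 1.47383523 -0.05121405 -0.00484381]
hub -27 365 -0.12 -39.04
hub -19 444 -0.32 -39.3
hub -11 440 -0.1 -39.32
hub -3 457 -0.08 -39.31
hub 5 483 0.02 -39.21
hub 13 527 -0.22 -39.32
hub 21 205 -0.57 -37.66
hub 29 119 -0.68 -37.24
```

The force is about 7.5 N beyond the drag and the tilt moment about the tool's cross axis is only -0.05 Nm, so both seats share the load. The axle lies 44 mm below the mouths, inside the stated range. Releasing and withdrawing straight up.

>>> carry_out(steps=[{"claw": 2.2, "offset": [0, 0, 0], "delta_rot": [0, 0, 0]}, {"claw": 2.8, "offset": [0, 0, 0], "delta_rot": [0, 0, 0]}, {"claw": 3.6, "offset": [0, 0, 0], "delta_rot": [0, 0, 0]}, {"claw": 4.5, "offset": [0, 0, 0], "delta_rot": [0, 0, 0]}, {"claw": 4.5, "offset": [0, 0, 0], "delta_rot": [0, 0, 0]}, {"claw": 4.5, "offset": [0, 0, 0], "delta_rot": [0, 0, 0]}])

```text
time: 22.8
tcp_pos: [0.5057, 0.207, 0.018]
orientation: [179.9, -0.0, 109.2]
force: [0.1, -0.1, -0.6]
grip_width: 0.0451
```

>>> carry_out(steps=[{"claw": 4.5, "offset": [0, 0, 0.5], "delta_rot": [0, 0, 0]}, {"claw": 4.5, "offset": [0, 0, 1], "delta_rot": [0, 0, 0]}, {"claw": 4.5, "offset": [0, 0, 1.5], "delta_rot": [0, 0, 0]}, {"claw": 4.5, "offset": [0, 0, 1.5], "delta_rot": [0, 0, 0]}, {"claw": 4.5, "offset": [0, 0, 2], "delta_rot": [0, 0, 0]}, {"claw": 4.5, "offset": [0, 0, 2], "delta_rot": [0, 0, 0]}, {"claw": 4.5, "offset": [0, 0, 2], "delta_rot": [0, 0, 0]}, {"claw": 4.5, "offset": [0, 0, 2], "delta_rot": [0, 0, 0]}, {"claw": 4.5, "offset": [0, 0, 2], "delta_rot": [0, 0, 0]}, {"claw": 4.5, "offset": [0, 0, 0], "delta_rot": [0, 0, 0]}])

```text
time: 23.8
tcp_pos: [0.5076, 0.2083, 0.1673]
orientation: [179.5, 0.0, 109.2]
force: [0.2, 0.6, 0.9]
grip_width: 0.045
```

Run:
```python
from h import *
s=env.get_state();T=R.from_euler('xyz',s['orientation'],degrees=True).as_matrix(); print(s['time'],s['tcp_pos'],s['force'],s['grip_width'])
c=cam('wrist');W=cloud(c);L=(W-s['tcp_pos'])@T*1000
hs=cv2.cvtColor(c['img'],cv2.COLOR_RGB2HSV); m=(hs[...,0]<14)&(hs[...,1]>150)&(hs[...,2]>70)
ok=m&(W[...,2]>.03)&(W[...,2]<.08)
for x in range(-40,40,8):
    q=ok&(np.abs(L[...,0]-x)<2)
    if q.sum()>5: print('hub',x,q.sum(),L[q][:,1].mean().round(2),'top z',np.percentile(W[q][:,2],95).round(4))
for nm,lo,hi in(('end L',52,72),('end R',-72,-52)):
    q=(L[...,0]>lo)&(L[...,0]<hi)&(np.abs(L[...,1])<3)&(W[...,2]>.04)&(W[...,2]<.075)
    if q.sum(): print(nm,q.sum(),'top z',np.percentile(W[q][:,2],[50,90]).round(4),L[q][:,:2].min(0).round(1),L[q][:,:2].max(0).round(1))
b=cam('side'); a=cam('scene'); save('m12',np.hstack([cv2.resize(c['img'],(400,300)),cv2.resize(a['img'][120:220,265:365],(300,300),interpolation=2)]))
```

```text
23.8 [0.50757338 0.20827801 0.1672963 ] [0.19714225 0.61181822 0.87347469] 0.045003983754760446
hub -32 75 -4.8 top z 0.0577
hub -24 106 -4.79 top z 0.058
hub -16 116 -5.05 top z 0.0583
hub -8 121 -5.19 top z 0.0579
hub 0 119 -4.84 top z 0.0583
hub 8 120 -5.07 top z 0.0582
hub 16 124 -5.21 top z 0.0585
hub 24 56 -5.22 top z 0.0577
hub 32 46 -4.83 top z 0.0559
end L 128 top z [0.0513 0.073 ] [52. -3.] [67.1  2.9]
end R 92 top z [0.0639 0.0734] [-68.5  -2.5] [-52.1   2.3]
```

View pics/m12.png

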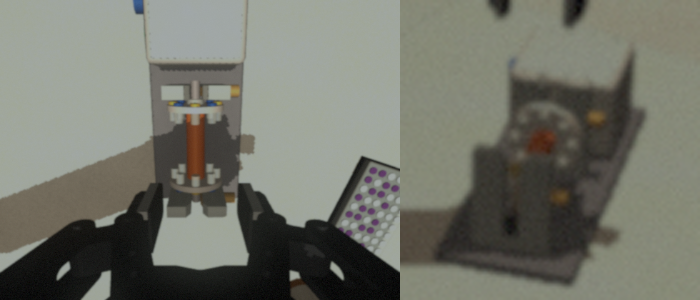

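The view shows the rotor lying level between the uprights, with both axle ends in their slots and the gripper clear. The hub top is at 0.058 m from end to end, the same height as when pressed on the seats. Handing in.

>>> carry_out(steps=[{"claw": 4.5, "offset": [0, 0, 0], "delta_rot": [0, 0, 0]}, {"claw": 4.5, "offset": [0, 0, 0], "delta_rot": [0, 0, 0]}])

```text
time: 24.15
tcp_pos: [0.5042, 0.2063, 0.1616]
orientation: [-179.9, -0.0, 109.2]
force: [-0.9, 0.7, -0.5]
grip_width: 0.0452
```

```bash
python3 -c "
from workcell import env
print(env.get_state()['force'],env.finish_job())"
```

```text
the job is handed in; nothing more can be done
[-0.93385475  0.70918827 -0.48838942] None
```

The rotor is out of its blue rest (the one farthest from the base) and seated in the rotator stand. I let go only after pressing it onto the seats, and handed the job in at about 24 s.

- **Shoes:** they were met about 15 mm below the slot mouths and dragged with roughly 2–4 N.
- **Seating:** the axle stopped 44 mm below the mouths. I pressed about 7 N more, and the tilt moment of 0.05 Nm showed both ends sharing the load.
- **After release:** the hub lies level within about 0.5 mm at the height it had when pressed, apart from one partly hidden point at its +y end that read 2 mm lower. The gripper is clear and the wrist force is about zero.

**What failed or disagreed:**
- **First grasp:** it closed above the hub without moving the rotor. The cameras showed the fingertips 7 to 20 mm behind the reported TCP, not 25 mm ahead as described, so I gripped about 32 mm deeper the second time.
- **Depth check of the axle ends:** after release it was cluttered by the uprights and shoes and told nothing. The seating rests on the stall height, the force rise and the hub height.
- **Plates and bottle:** the path kept clear of them, but I did not measure them again at the end.

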